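# Stand the measuring cylinder on the balance

### The job

Flip the hasp off its staple and swing it right over so it hangs down the front of the glassware case, then raise the lid until it stands open by itself. Lift out the measuring cylinder with the blue foot and set it upright in the middle of the balance pan, holding it until its foot is down rather than dropping it; then let go, move clear and watch a couple of seconds that it stands still without wobbling. Leave the lid open, and leave the yellow-footed cylinder, the tip box and the pipette where they are.

Things in the scene. Friction and masses are not known exactly. Their poses are not given: they have to be found in the camera images.
- case: grey open-topped box fixed to the bench, 165 (x) x 250 (y) x 128 mm high, walls 6 mm. Origin: centre of underside; x from the front (hasp) to the back (lid hinge), z up. Two bays at y = +52 and -52 mm, each with V-saddles under a cylinder's barrel, 22-38 and 114-130 mm from its foot's underside; between them the barrel's sides are free for fingers and 40 mm below is clear. Foot centre at x -47, z 21 mm
- hasp (a joint): hasp angle (rad): 0 lying flat on the lid over its staple; 1.57 upright; 3.14 level in front of the case; 4.0 at its stop, hanging down the front. It turns freely: let go before about 1.2 it falls shut, past about 1.5 it falls clear
- hasp_tab (a point): middle of the red pull tab on the free end of the steel hasp strap (24 mm wide, 3 mm thick). The tab is 12 mm wide (y), 16 mm along the strap (x) and stands 30 mm up from the strap; this point is 23 mm above the lid's top, 46 mm along x and 20 mm along z from the hasp's hinge. Axes: x from the hinge to the free end, y the hinge line, z up the tab
- hasp_hinge (a point): hinge pin of the hasp, at the case's top front edge; the hinge line is y (parallel to the case's y), 6 mm in front of the case, 4 mm above the lid's top
- lid (a joint): lid angle (rad): 0 shut, grows as the front edge rises, stop at 1.9. The hinge is stiff: the lid stays where it is left and takes about 4 N at the handle to lift. The lid must stay shut until the hasp is clear
- lid_handle (a point): middle of the black bar handle on the shut lid's top: round bar 10 mm thick, 60 mm long along y, centre line 30 mm above the lid, a post at each end. From the hinge line it lies 145 mm toward the front and 38 mm along the lid's normal, 40 mm to +y of the middle. Axes are the lid's (the case's when shut). Lid: green tinted plate, 165 x 250 x 8 mm
- lid_hinge (a point): middle of the lid's hinge line, at the back top edge of the case, on the lid's underside; the line is y (parallel to the case's y)
- cyl_blue: measuring cylinder, 140 mm high, 56 to 112 g: round blue foot 34 mm across, 6 mm thick then tapering to the barrel 12 mm up; glass barrel 18 mm thick, lip 22 mm over the top 4 mm. Origin: centre of the foot's underside; z runs up the barrel to the mouth. Starts in either bay, z sloping up along case +x, 48 degrees off vertical. The one to stand on the balance
- cyl_yellow: measuring cylinder, 140 mm high, 56 to 112 g: round yellow foot 34 mm across, 6 mm thick then tapering to the barrel 12 mm up; glass barrel 18 mm thick, lip 22 mm over the top 4 mm. Origin: centre of the foot's underside; z runs up the barrel to the mouth. Starts in either bay, z sloping up along case +x, 48 degrees off vertical. To be left alone
- balance: white laboratory balance fixed to the bench, housing 220 (x) x 160 (y) x 40 mm high; origin at the centre of its underside, z up, its display at the front (-x)
- balance_pan (a point): centre of the top face of the balance's flat round steel pan, 110 mm across, 50 mm above the bench; z up. The pan does not move
- tip_box: box of pipette tips, 85 x 120 x 58 mm, grey below and yellow above, loose on the bench; origin at the centre of its underside; to be left alone
- pipette: blue and white micropipette lying along its x on the bench, about 210 mm long (140 mm to +x, 70 mm to -x of its origin) and 28 mm thick; origin on its underside; to be left alone

How it is judged:
By the outcome, as a careful person would: the job done as asked, in the order asked, and still so for the second after the job is handed in, with the robot touching nothing.
It also fails if it takes over 72 s, if anything falls off the work surface, if the arm or the gripper's body presses on something with over 40 N, if the wrist force passes 120 N, or if a joint passes its speed limit or range.

### The arm

A 6-joint arm with a two-finger parallel gripper is mounted at the origin on the work surface. World frame = base frame: x ahead of the robot, y to its left, z up, the work surface at z = 0. Lengths are in mm, angles in rad, forces in N, time in s.
With the tool pointing down it reaches from about 350 to 875 mm from the base axis. Payload 4.2 kg.
Tool frame: the origin (TCP) lies midway between the tips of the shut fingers; the grasp point (between the pads) lies 19 mm behind it (tcp_to_grasp is the distance from the TCP to the grasp point, in mm); z points along the fingers, y is the line along which they close (so a half turn about z gives the same grasp; the last joint's range is limited). The gripper opens to 85 mm and grips with 20 to 120 N. Pads are 22 mm wide; open, the fingers measure 114 mm over their backs; the gripper's body (76 mm by 85 mm) begins 54 mm behind the grasp point. The pads swing forward as they close: fully open they stand 13 mm farther back than shut.
Start: joints at [1.483, 0.385, 0.008, 0, -1.194, -0.259], TCP at [212.398, 587.781, 231.312] pointing down, gripper open.
Joint ranges: [-3.14, 3.14], [-1.21, 2.06], [-1.07, 1.41], [-3.16, 2.05], [-2.99, -0.16], [-3.1, 3.1]. Speed limits (rad/s): [2.79, 2.79, 3.14, 3.14, 3.14, 3.14].

### API

Orientations are given as a unit quaternion [x, y, z, w].
In Python, from bench import read_state, get_image, job_done, tcp_to_grasp gives the robot as it stands.
- The arm moves only by the tool jog_arm, never from a script. Its argument "plan" is a list of rows, each a list of 3 entries, a list of its own where there are three numbers: the finger opening in mm, from 0 to 85.4, then the shift along the tool's x, y, z as a fraction of full scale, then the turn, a rotation vector about the tool's x, y, z as a fraction of full scale. A call has 1 to 10 rows; each row is the pose to reach, as a shift and turn from the pose commanded when the call began, along the tool's axes at that moment; what a row does not reach only later rows make up. Full scale, the value 1, is 0.1 m for a shift and 60 degrees for a turn. A row lasts 1/8 s, in which the tool goes at most 62.5 mm and 10.7 degrees, less where a joint would pass 70% of its speed; a pose out of reach is approached as far as the arm can. A call with a number of a shift or a turn outside -1 to 1 is refused whole. A call with a gripper value outside its range is refused whole. The fingers move at their own pace and stop on an object; the grip force is fixed at half the most. Time passes only in rows, so rows that repeat a pose let the fingers close. It gives the time, the measured TCP pose, the force, the opening and the grip force at its end, in the units of the state.
- read_state(): the state, without advancing time (a new reading comes with each control period).
- get_image(name): name is "scene" or "top"; returns a dict with "img" (480x640x3 uint8, red, green, blue), "range_z" (480x640 float32, mm along the optical axis (not along the pixel's ray), 0 where there is no reading), "intrinsics" (3x3 intrinsics, pixels), "extrinsics" (4x4, takes a point from camera to world coordinates). Camera axes: x right, y down, z forward; pixel columns grow to the right and rows downward; lengths in mm; the calibration is good to about 2 mm. A picture is of the moment at which its call begins.
- job_done(): hands the job in; it is judged then, once.
The state is a dict: "clock": time; "joints": joint angles; "joint_vel": joint speeds; "joint_efforts": joint torques, N m; "position": TCP position; "ee_rot": TCP orientation; "contact_force": force on the tool from outside, world axes, zero at the start; "wrist_torque": the same for the moment, N m; "gripper_width": finger opening in mm; "grasp_force": force on a finger pad.
Only numpy, scipy, OpenCV 4.12 (cv2) and the standard library are available. Lean on these libraries where they do the work, as an engineer would, in place of code of your own. Each camera call takes 0.05 s, during which the arm holds its last target. There are 200 camera calls.

## Working session

There is one attempt and no reset: what is moved stays moved. The work goes in short steps, Python scripts to look and compute and a tool call to move; the robot and the scene stay as the last step left them, time stands still between calls to the robot, and variables do not carry over. Pictures are saved under pics/ and viewed, at most 10 in all, crops included, and the job is handed in when it is done.

Besides the shell and the picture viewer there is one more tool, called in YAML: its name, and indented under it one key for each argument. jog_arm: Moves the arm, as the interface text tells. Its arguments: {"type":"object","properties":{"plan":{"type":"array"}},"required":["plan"]}

```bash
ls; mkdir -p pics; python3 - <<'E'
from bench import *
import cv2,numpy as np
print(read_state(), tcp_to_grasp)
for n in("scene","top"):
    d=get_image(n); cv2.imwrite(f"pics/{n}0.png",d["img"][:,:,::-1]); np.savez(f"{n}0.npz",**d); print(n,d["intrinsics"].tolist(),d["extrinsics"].round(3).tolist())
E
```

```text
pics
{'clock': 0.0, 'joints': array([ 1.48260322e+00,  3.85561110e-01,  6.61762496e-03, -5.26010429e-04,
       -1.19400972e+00, -2.58613634e-01]), 'joint_vel': array([ 0.00264432, -0.00021568,  0.00202284,  0.00047386,  0.00053272,
        0.00026203]), 'joint_efforts': array([ 1.83671714e-04, -3.92286837e+01,  1.88403797e+01,  4.18612093e+00,
       -4.70003040e-03,  1.36151741e-06]), 'position': array([212.20263052, 587.24148095, 230.21162721]), 'ee_rot': array([ 9.84985922e-01, -1.72631143e-01, -1.51781677e-04,  1.09532903e-03]), 'contact_force': array([-0.10778542,  0.27844081, -0.13413365]), 'wrist_torque': array([-0.06202445,  0.02403667,  0.04538553]), 'grasp_force': 0.0, 'gripper_width': 85.28907013602212} 18.700000000000003
scene [[475.85411222591404, 0.0, 319.1153239523402], [0.0, 475.85411222591404, 240.24597896457283], [0.0, 0.0, 1.0]] [[-0.67, 0.61, -0.423, 960.635], [0.742, 0.553, -0.378, 218.205], [0.003, -0.567, -0.824, 819.404], [0.0, 0.0, 0.0, 1.0]]
top [[516.9691381970777, 0.0, 321.96218663731673], [0.0, 516.9691381970777, 242.9591381804694], [0.0, 0.0, 1.0]] [[0.0, -0.985, 0.172, 431.586], [-1.0, -0.004, -0.023, -96.439], [0.024, -0.172, -0.985, 1155.13], [0.0, 0.0, 0.0, 1.0]]
```

View pics/scene0.png

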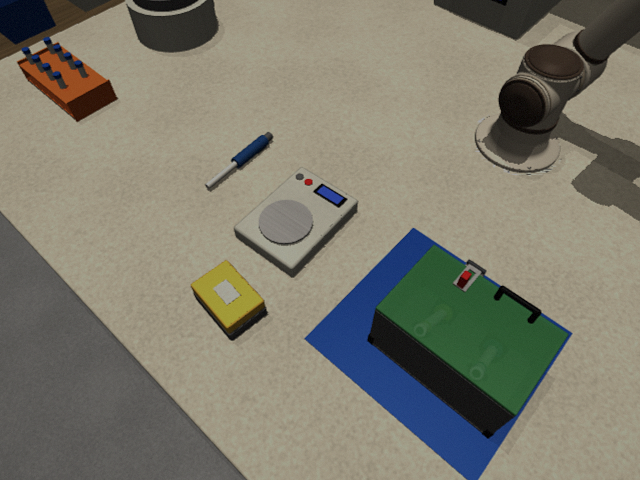

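View pics/top0.png

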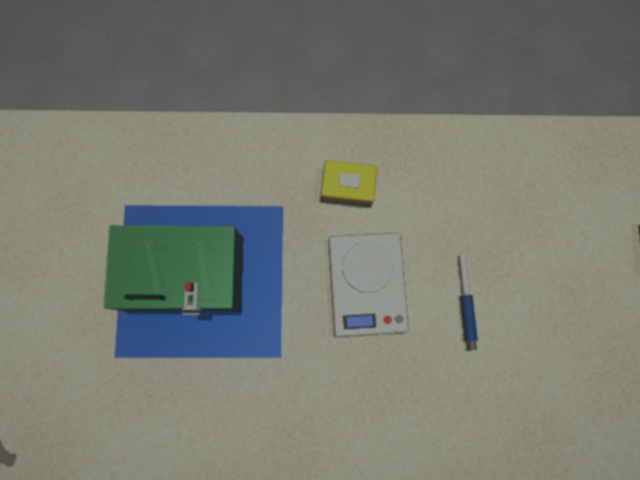

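The pictures show the green-lidded case. In the top view, the red tab is at (189,287), the handle at (145,297) and the pan at (368,267). In the scene view, the tab is at (466,277), the handle at (518,303) and the pan at (286,222). I can't tell the cylinders' foot colours through the lid yet.

```bash
cat > h.py <<'E'
import numpy as np,cv2
from scipy.spatial.transform import Rotation as R
def cloud(d):
    K,T,Z=d["intrinsics"],d["extrinsics"],d["range_z"]
    v,u=np.mgrid[:480,:640]
    P=np.stack([(u-K[0,2])*Z/K[0,0],(v-K[1,2])*Z/K[1,1],Z],-1)@T[:3,:3].T+T[:3,3]
    P[Z<=0]=np.nan
    return P
def hsv(d): return cv2.cvtColor(d["img"],cv2.COLOR_RGB2HSV).astype(int)
E
python3 - <<'E'
from h import *
for n in("top","scene"):
    d=np.load(n+"0.npz"); P=cloud(d); H=hsv(d); h,s,v=H[...,0],H[...,1],H[...,2]
    z=P[...,2]
    ok=np.isfinite(z)
    lid=ok&(h>45)&(h<80)&(s>90)&(z>120)&(z<150)
    X=P[lid]; print(n,"lid",len(X),np.nanmedian(X[:,2]),np.percentile(X[:,2],[5,95]))
    r=cv2.minAreaRect(X[:,:2].astype(np.float32)); print(r, cv2.boxPoints(r).round(1).tolist())
    print("bench z",np.median(z[ok&(abs(z)<20)]))
    red=ok&((h<8)|(h>172))&(s>120)&(v>80)&(z>120)&(z<190)&(P[...,0]<700)
    X=P[red]; print("tab",len(X),np.median(X,0).round(1),np.percentile(X,[3,97],0).round(1).tolist())
    # handle: dark, above the lid
    X=P[ok&(v<60)&(z>155)&(z<190)&(P[...,1]>100)&(P[...,0]>300)]; 
    if len(X): print("handle",len(X),np.median(X,0).round(1),np.percentile(X,[3,97],0).round(1).tolist())
    # balance pan
    m=ok&(z>44)&(z<56)&(P[...,1]<100)&(P[...,1]>-400)
    lab=P[m]; print("pan",len(lab)); 
    r=cv2.minAreaRect(P[ok&(z>30)&(z<56)&(s<60)&(P[...,1]<50)&(P[...,1]>-350)&(P[...,0]>300)&(P[...,0]<560)][:,:2].astype(np.float32));print("balance",r)
    if len(lab): print(np.median(lab,0),cv2.minEnclosingCircle(lab[:,:2].astype(np.float32)),np.percentile(lab,[1,99],0).round(1).tolist())
E
```

```text
top lid 9639 136.22731059554042 [133.07076142 139.29961123]
((562.6978759765625, 179.13076782226562), (162.03799438476562, 247.2351837158203), 0.011809833347797394) [[481.70001220703125, 302.70001220703125], [481.70001220703125, 55.5], [643.7000122070312, 55.5], [643.7000122070312, 302.79998779296875]]
bench z -0.28067626451638716
tab 43 [519.5 134.3 170.9] [[513.1, 130.3, 160.2], [525.5, 139.2, 174.6]]
handle 150 [500.4 216.8 170.5] [[497.0, 186.5, 159.4], [502.8, 250.0, 174.0]]
pan 2802
balance ((496.86041259765625, -224.23406982421875), (133.6688232421875, 160.2642059326172), 3.388129234313965)
[ 585.24828002 -211.37634178   50.02130386] ((609.8270263671875, -125.40827178955078), 222.66265869140625) [[453.1, -272.3, 44.2], [803.9, 56.3, 55.9]]
scene lid 14966 135.80977706989285 [133.82187602 137.74885562]
((367.306884765625, 165.82640075683594), (578.18115234375, 259.2184143066406), 4.420622825622559) [[69.0999984741211, 272.79998779296875], [89.0999984741211, 14.300000190734863], [665.5, 58.900001525878906], [645.5, 317.29998779296875]]
bench z -1.1134465949197647
tab 60 [522.  136.1 171.1] [[512.9, 129.9, 162.4], [528.3, 141.2, 173.2]]
handle 387 [504.4 216.9 168.8] [[499.1, 134.4, 157.0], [529.2, 253.1, 172.2]]
pan 3498
balance ((497.02935791015625, -222.59466552734375), (133.1117401123047, 160.81285095214844), 2.888942241668701)
[ 586.8802344  -205.67954957   49.49675745] ((122.8572998046875, -167.837890625), 691.0870971679688) [[-464.2, -371.3, 44.5], [809.5, 78.3, 56.0]]
```

```bash
python3 - <<'E'
from h import *
for n in("top","scene"):
    d=np.load(n+"0.npz"); P=cloud(d); H=hsv(d); h,s,v=H[...,0],H[...,1],H[...,2]; z=P[...,2]
    lid=(h>45)&(h<80)&(s>90)&(z>125)&(z<150)&(P[...,0]>400)&(P[...,1]>0)
    X=P[lid][:,:2]
    for ax,lo,hi in((0,480,646),(1,55,303)):
        o=1-ax; b=np.round(X[:,o]/6); 
        c=np.array([[k*6,X[b==k][:,ax].min(),X[b==k][:,ax].max()] for k in np.unique(b) if (b==k).sum()>10])[3:-3]
        print(n,"axis",ax,"edges slope(deg),mid",[(round(float(np.degrees(np.arctan(np.polyfit(c[:,0],c[:,j],1)[0]))),2),round(float(np.median(c[:,j])),1)) for j in(1,2)])
    # handle line
    m=(v<60)&(z>162)&(z<190)&(P[...,1]>175)&(P[...,0]>480)&(P[...,0]<515);Y=P[m]
    f=np.polyfit(Y[:,1],Y[:,0],1); print("handle slope deg",np.degrees(f[0]),"centre",Y.mean(0).round(1),np.percentile(Y[:,1],[1,99]))
    m=(z>46)&(z<54)&(P[...,1]<-120)&(P[...,1]>-320)&(P[...,0]>440)&(P[...,0]<620)
    Y=P[m]; print("pan",len(Y),Y.mean(0).round(1),cv2.minEnclosingCircle(Y[:,:2].astype(np.float32)),np.percentile(Y,[1,99],0).round(1).tolist())
E
```

```text
top axis 0 edges slope(deg),mid [(-2.19, 481.9), (0.4, 642.1)]
top axis 1 edges slope(deg),mid [(0.14, 56.0), (-0.07, 301.1)]
handle slope deg -0.1739806605627441 centre [499.8 218.4 170.6] [186.94487228 250.62213419]
pan 1813 [ 571.2 -219.4   49.6] ((531.329833984375, -226.73147583007812), 94.97705078125) [[520.8, -270.3, 46.2], [618.4, -168.1, 53.5]]
scene axis 0 edges slope(deg),mid [(-0.67, 483.3), (0.08, 646.4)]
scene axis 1 edges slope(deg),mid [(-0.13, 57.3), (0.03, 304.8)]
handle slope deg 0.034039471593963304 centre [503.3 221.7 168.8] [187.59504588 254.07066755]
pan 1727 [ 573.6 -217.7   48.8] ((574.9505004882812, -219.4193878173828), 55.6490592956543) [[523.4, -270.0, 46.2], [618.9, -166.7, 51.8]]
```

jog_arm:
  plan:
    - [50, [1, 0.72, 0], [0, 0, 0]]
    - [50, [1, 0.72, 0], [0, 0, 0]]
    - [50, [1, 0.72, 0], [0, 0, 0]]

```text
clock: 0.48
position: [283.4, 482.8, 231.3]
ee_rot: [0.985, -0.175, -0.0, 0.001]
contact_force: [-0.6, 0.4, 0.2]
gripper_width: 49.9
grasp_force: 0.0
```

jog_arm:
  plan:
    - [50, [1, 0.72, 0], [0, 0, 0]]
    - [50, [1, 0.72, 0], [0, 0, 0]]

```text
clock: 0.72
position: [351.8, 383.8, 230.9]
ee_rot: [0.985, -0.172, -0.0, 0.0]
contact_force: [0.0, -0.9, -0.7]
gripper_width: 50.4
grasp_force: 0.0
```

jog_arm:
  plan:
    - [50, [1, 0.72, 0], [0, 0, 0]]
    - [50, [1, 0.72, 0], [0, 0, 0]]

```text
clock: 0.98
position: [421.8, 281.6, 231.2]
ee_rot: [0.985, -0.172, 0.0, -0.0]
contact_force: [1.1, 1.1, 0.3]
gripper_width: 49.8
grasp_force: 0.0
```

jog_arm:
  plan:
    - [50, [1, 0.72, 0], [0, 0, -0.33]]
    - [50, [1, 0.72, 0], [0, 0, -0.33]]
    - [50, [1, 0.72, 0], [0, 0, -0.33]]
    - [50, [1, 0.72, 0], [0, 0, -0.33]]

```text
clock: 1.48
position: [491.1, 180.5, 230.8]
ee_rot: [1.0, -0.002, -0.0, 0.0]
contact_force: [0.9, -0.3, 0.1]
gripper_width: 50.1
grasp_force: 0.0
```

```bash
cat >> h.py <<'E'
from bench import *
def rel(targets,s=None):
    """targets: list of (xyz world, Rotation); prints shift/turn fractions from present pose"""
    s=s or read_state(); R0=R.from_quat(s["ee_rot"]); p=np.array(s["position"])
    print("t",round(s["clock"],2),"pos",p.round(1),"axes x",R0.as_matrix()[:,0].round(3),"z",R0.as_matrix()[:,2].round(3),"F",s["contact_force"].round(1),"w",round(s["gripper_width"],1))
    for t,Q in targets:
        print([(R0.inv().apply(np.array(t)-p)/100).round(3).tolist(),((R0.inv()*Q).as_rotvec()/np.radians(60)).round(3).tolist()])
def tool(pitch,yaw=0,):
    """pitch deg: 0 = pointing down with tool x=+X; 90 = pointing +X"""
    return R.from_euler("z",yaw,degrees=True)*R.from_euler("y",-pitch,degrees=True)*R.from_euler("x",180,degrees=True)
E
python3 -c "
from h import *
rel([((520.5,135.5,215),tool(0)),((520.5,135.5,151),tool(0))])"
```

```text
t 1.48 pos [491.1 180.5 230.8] axes x [ 1.    -0.003 -0.001] z [-0.001 -0.    -1.   ] F [ 0.9 -0.3  0.1] w 50.1
[[0.296, 0.449, 0.158], [0.0, 0.001, -0.003]]
[[0.296, 0.449, 0.798], [0.0, 0.001, -0.003]]
```

jog_arm:
  plan:
    - [50, [0.295, 0.45, 0.2], [0, 0, 0]]
    - [50, [0.295, 0.45, 0.2], [0, 0, 0]]
    - [50, [0.295, 0.45, 0.5], [0, 0, 0]]
    - [50, [0.295, 0.45, 0.79], [0, 0, 0]]
    - [50, [0.295, 0.45, 0.79], [0, 0, 0]]

```text
clock: 2.1
position: [518.5, 136.6, 150.6]
ee_rot: [1.0, 0.0, -0.002, 0.001]
contact_force: [0.8, -0.2, 1.3]
gripper_width: 50.4
grasp_force: 0.0
```

```bash
python3 -c "
from h import *
d=get_image('scene');cv2.imwrite('pics/s1.png',cv2.resize(d['img'][200:360,380:600,::-1],None,fx=3,fy=3))
rel([((520.5,135.5,151),tool(0))])"
```

```text
t 2.15 pos [519.8 137.  152.3] axes x [ 1.     0.001 -0.001] z [-0.001 -0.001 -1.   ] F [ 0.1 -0.2 -0.2] w 50.0
[[0.007, 0.015, 0.013], [0.001, 0.001, 0.001]]
```

View pics/s1.png

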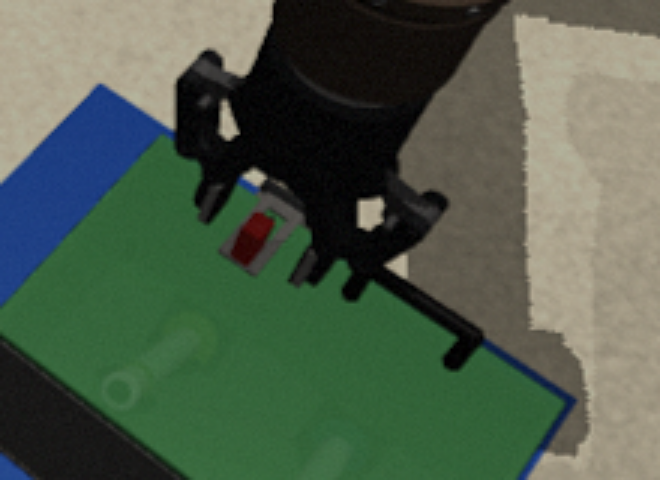

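The scene crop shows the open fingers straddling the red tab (crop (255,235)), clear of the handle post. I'll grip it and follow the hinge arc.

jog_arm:
  plan:
    - [0, [0, 0.01, 0.01], [0, 0, 0]]
    - [0, [0, 0.01, 0.01], [0, 0, 0]]
    - [0, [0, 0.01, 0.01], [0, 0, 0]]
    - [0, [0, 0.01, 0.01], [0, 0, 0]]

```text
clock: 2.65
position: [520.7, 134.3, 152.7]
ee_rot: [1.0, -0.001, 0.001, 0.0]
contact_force: [1.0, -4.5, 5.4]
gripper_width: 10.4
grasp_force: 62.2
```

jog_arm:
  plan:
    - [0, [-0.026, 0, -0.076], [0, 0.167, 0]]
    - [0, [-0.065, 0, -0.147], [0, 0.333, 0]]
    - [0, [-0.115, 0, -0.21], [0, 0.5, 0]]
    - [0, [-0.115, 0, -0.21], [0, 0.5, 0]]

```text
clock: 3.15
position: [540.3, 118.7, 183.1]
ee_rot: [0.971, -0.006, 0.239, 0.019]
contact_force: [1.3, -3.4, 2.6]
gripper_width: 0.3
grasp_force: 0.0
```

```bash
python3 -c "
from h import *
d=get_image('scene');cv2.imwrite('pics/s2.png',cv2.resize(d['img'][200:360,380:600,::-1],None,fx=3,fy=3))
s=read_state();print(s['joints'].round(3),R.from_quat(s['ee_rot']).as_matrix().round(2))
rel([((520.5,135.5,151),tool(0))])"
```

```text
[ 0.519  0.115 -0.857  0.993 -0.337  0.129] [[ 0.88 -0.03  0.47]
 [-0.   -1.   -0.05]
 [ 0.47  0.04 -0.88]]
t 3.2 pos [541.8 114.1 186.3] axes x [ 0.883 -0.003  0.47 ] z [ 0.47  -0.051 -0.881] F [-1.5 -3.3  0.7] w 0.2
[[-0.354, -0.224, 0.2], [0.047, -0.467, -0.014]]
```

View pics/s2.png

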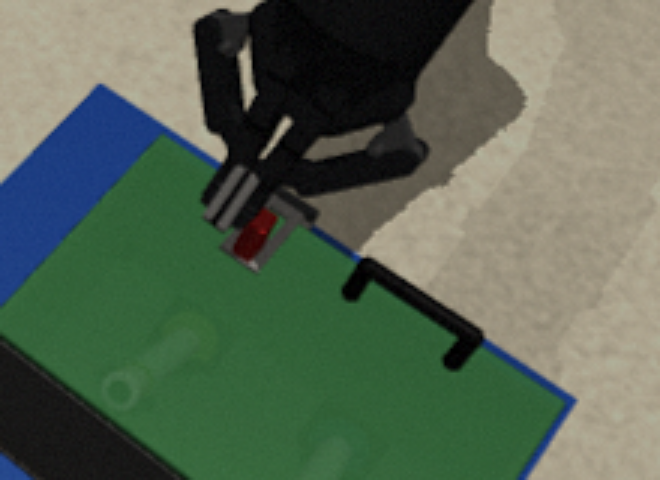

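The crop shows the fingers off the tab (about (255,235)) and the hasp shut. The pitching drove the wrist close to its joint-5 limit. I'll back off, start again with the tool leaning the other way, and let the tab turn in the pads.

```bash
python3 -c "
from h import *
rel([((545,125,240),tool(0))])"
```

```text
t 3.2 pos [541.8 114.1 186.3] axes x [ 0.883 -0.003  0.47 ] z [ 0.47  -0.051 -0.881] F [-1.5 -3.3  0.7] w 0.2
[[0.281, -0.086, -0.464], [0.047, -0.467, -0.014]]
```

jog_arm:
  plan:
    - [10, [0.28, 0, -0.46], [0, -0.25, 0]]
    - [20, [0.28, 0, -0.46], [0, -0.5, 0]]
    - [40, [0.28, 0, -0.46], [0, -0.5, 0]]
    - [50, [0.28, 0, -0.46], [0, -0.5, 0]]
    - [50, [0.28, 0, -0.46], [0, -0.5, 0]]

```text
clock: 3.82
position: [552.1, 112.7, 244.1]
ee_rot: [0.999, -0.022, -0.015, 0.019]
contact_force: [-0.1, -0.5, -0.3]
gripper_width: 49.9
grasp_force: 0.0
```

```bash
cat >> h.py <<'E'
C=np.array([475,135.5,140.])
def hasp(th,p,back=0):
    t=np.radians(th); Q=tool(p); z=Q.as_matrix()[:,2]
    pc=C+[46*np.cos(t)-26*np.sin(t),0,46*np.sin(t)+26*np.cos(t)]
    return pc+(9-back)*z,Q
E
python3 -c "
from h import *
print(read_state()['joints'].round(2))
rel([hasp(0,-45,60),hasp(0,-45)])"
```

```text
[ 0.5   0.29 -0.11  0.02 -1.22  1.02]
t 3.83 pos [552.1 112.7 244.1] axes x [ 0.999 -0.044 -0.028] z [-0.03  -0.037 -0.999] F [-0.1 -0.5 -0.3] w 49.9
[[0.051, -0.246, 0.41], [0.017, -0.722, -0.054]]
[[-0.36, -0.243, 0.847], [0.017, -0.722, -0.054]]
```

jog_arm:
  plan:
    - [50, [0.05, -0.246, 0.41], [0.017, -0.72, -0.054]]
    - [50, [0.05, -0.246, 0.41], [0.017, -0.72, -0.054]]
    - [50, [0.05, -0.246, 0.41], [0.017, -0.72, -0.054]]
    - [50, [0.05, -0.246, 0.41], [0.017, -0.72, -0.054]]
    - [50, [0.05, -0.246, 0.41], [0.017, -0.72, -0.054]]
    - [50, [0.05, -0.246, 0.41], [0.017, -0.72, -0.054]]

```text
clock: 4.58
position: [553.6, 134.2, 202.1]
ee_rot: [0.924, 0.0, -0.382, 0.002]
contact_force: [-0.6, 0.5, 0.7]
gripper_width: 50.2
grasp_force: 0.0
```

```bash
python3 -c "
from h import *
print(read_state()['joints'].round(2))
rel([hasp(0,-45,60),hasp(0,-45)])"
```

```text
[ 0.37  0.72  0.41 -0.28 -1.99  1.18]
t 4.58 pos [553.6 134.2 202.1] axes x [ 0.709 -0.001 -0.706] z [-0.706 -0.005 -0.709] F [-0.6  0.5  0.7] w 50.2
[[0.024, -0.013, -0.024], [0.005, -0.002, -0.001]]
[[0.023, -0.016, 0.576], [0.005, -0.002, -0.001]]
```

jog_arm:
  plan:
    - [50, [0.02, -0.015, 0.3], [0, 0, 0]]
    - [50, [0.02, -0.015, 0.575], [0, 0, 0]]
    - [25, [0.02, -0.015, 0.575], [0, 0, 0]]
    - [0, [0.02, -0.015, 0.575], [0, 0, 0]]
    - [0, [0.02, -0.015, 0.575], [0, 0, 0]]
    - [0, [0.02, -0.015, 0.575], [0, 0, 0]]

```text
clock: 5.32
position: [515.6, 134.2, 162.6]
ee_rot: [0.924, 0.001, -0.381, 0.003]
contact_force: [-0.1, -3.4, 5.7]
gripper_width: 10.1
grasp_force: 60.9
```

```bash
python3 -c "
from h import *
rel([hasp(t,-45+.47*t) for t in (0,10,20,30,40,50)])"
```

```text
t 5.33 pos [515.6 134.2 162.6] axes x [ 0.709 -0.    -0.705] z [-0.705 -0.006 -0.709] F [-0.1 -3.4  5.7] w 10.1
[[0.014, -0.013, 0.028], [0.005, -0.003, -0.0]]
[[-0.069, -0.013, 0.01], [0.005, 0.076, -0.0]]
[[-0.154, -0.013, 0.008], [0.005, 0.154, 0.0]]
[[-0.238, -0.013, 0.022], [0.005, 0.232, 0.0]]
[[-0.317, -0.013, 0.05], [0.005, 0.311, 0.001]]
[[-0.391, -0.013, 0.093], [0.005, 0.389, 0.001]]
```

jog_arm:
  plan:
    - [0, [-0.08, 0, -0.015], [0, 0.08, 0]]
    - [0, [-0.165, 0, -0.018], [0, 0.155, 0]]
    - [0, [-0.25, 0, -0.005], [0, 0.23, 0]]
    - [0, [-0.325, 0, 0.025], [0, 0.31, 0]]
    - [0, [-0.4, 0, 0.068], [0, 0.39, 0]]
    - [0, [-0.4, 0, 0.068], [0, 0.39, 0]]

```text
clock: 6.08
position: [483.9, 134.3, 186.1]
ee_rot: [0.983, 0.002, -0.182, 0.002]
contact_force: [5.1, -6.9, 2.7]
gripper_width: 9.6
grasp_force: 60.1
```

```bash
python3 -c "
from h import *
print(read_state()['joints'].round(2),read_state()['grasp_force'])
rel([hasp(t,-45+.47*t) for t in (50,60,70,80,90,100,108)])"
```

```text
[ 0.49  0.4  -0.07 -0.17 -1.43  1.14] 60.14329433441162
t 6.08 pos [483.9 134.3 186.1] axes x [ 0.934  0.003 -0.358] z [-0.358 -0.004 -0.934] F [ 5.1 -6.9  2.7] w 9.6
[[-0.014, -0.013, 0.033], [0.004, -0.009, 0.002]]
[[-0.096, -0.013, 0.057], [0.004, 0.069, 0.003]]
[[-0.172, -0.013, 0.096], [0.004, 0.148, 0.003]]
[[-0.239, -0.014, 0.148], [0.004, 0.226, 0.003]]
[[-0.297, -0.014, 0.211], [0.004, 0.304, 0.003]]
[[-0.342, -0.015, 0.284], [0.003, 0.383, 0.003]]
[[-0.369, -0.015, 0.348], [0.003, 0.445, 0.003]]
```

jog_arm:
  plan:
    - [0, [-0.085, 0, 0.025], [0, 0.07, 0]]
    - [0, [-0.16, 0, 0.065], [0, 0.15, 0]]
    - [0, [-0.225, 0, 0.12], [0, 0.23, 0]]
    - [0, [-0.285, 0, 0.18], [0, 0.3, 0]]
    - [0, [-0.33, 0, 0.255], [0, 0.38, 0]]
    - [0, [-0.355, 0, 0.315], [0, 0.44, 0]]
    - [0, [-0.355, 0, 0.315], [0, 0.44, 0]]

```text
clock: 6.95
position: [437.5, 134.3, 172.5]
ee_rot: [0.999, 0.002, 0.045, 0.001]
contact_force: [-9.9, -9.0, 27.3]
gripper_width: 9.7
grasp_force: 61.1
```

```bash
python3 -c "
from h import *
d=get_image('scene');cv2.imwrite('pics/s3.png',cv2.resize(d['img'][200:360,380:600,::-1],None,fx=3,fy=3))
print(read_state()['joints'].round(2),read_state()['grasp_force'])
rel([hasp(108,5)])"
```

```text
[ 0.69  0.11 -0.56  0.08 -0.83  0.83] 61.228787899017334
t 7.0 pos [437.8 134.3 172.7] axes x [0.996 0.005 0.09 ] z [ 0.09  -0.003 -0.996] F [-10.5  -8.2  27.8] w 9.7
[[-0.015, -0.012, 0.058], [0.003, -0.003, 0.004]]
```

View pics/s3.png

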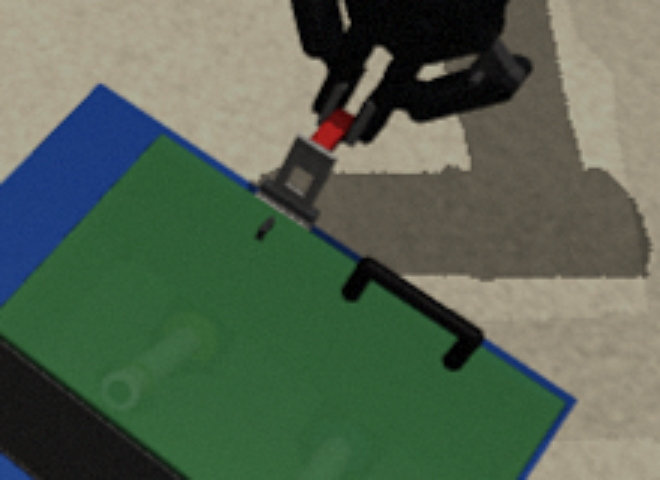

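The crop shows the hasp swung past upright over the front edge, with the red tab at crop (333,130) still in the fingers. I'll let go and lift.

jog_arm:
  plan:
    - [50, [0, 0, 0], [0, 0, 0]]
    - [50, [0, 0, 0], [0, 0, 0]]
    - [50, [0, 0, -0.4], [0, 0, 0]]
    - [40, [0.2, -0.3, -0.8], [0, 0, 0.2]]
    - [40, [0.5, -0.6, -0.8], [0, 0, 0.4]]
    - [40, [0.6, -0.8, -0.8], [0, 0, 0.6]]
    - [40, [0.6, -0.8, -0.8], [0, 0, 0.8]]
    - [40, [0.6, -0.8, -0.8], [0, 0, 0.95]]

```text
clock: 8.0
position: [490.1, 216.5, 250.9]
ee_rot: [0.891, -0.453, 0.038, -0.018]
contact_force: [-0.1, -0.2, 0.1]
gripper_width: 40.1
grasp_force: 0.0
```

```bash
cat >> h.py <<'E'
HG=np.array([646,219,128.]) 
def lid(phi,p,back=0):
    f=np.radians(phi); Q=tool(p)*R.from_euler("z",90,degrees=True); z=Q.as_matrix()[:,2]
    b=HG+[-145*np.cos(f)+38*np.sin(f),0,145*np.sin(f)+38*np.cos(f)]
    return b+(12-back)*z,Q
E
python3 -c "
from h import *
d=get_image('scene');cv2.imwrite('pics/s4.png',d['img'][:,:,::-1])
d=get_image('top')
print(read_state()['joints'].round(2))
rel([lid(0,0,50),lid(0,0)])"
```

```text
[ 0.75  0.18 -0.26  0.07 -1.08 -0.15]
t 8.1 pos [490.  216.2 251.2] axes x [ 0.592 -0.804  0.052] z [ 0.084 -0.003 -0.996] F [ 0.3 -0.2  0.1] w 40.3
[[0.018, -0.074, 0.479], [-0.077, -0.028, 0.608]]
[[-0.008, -0.041, 0.977], [-0.077, -0.028, 0.608]]
```

View pics/s4.png

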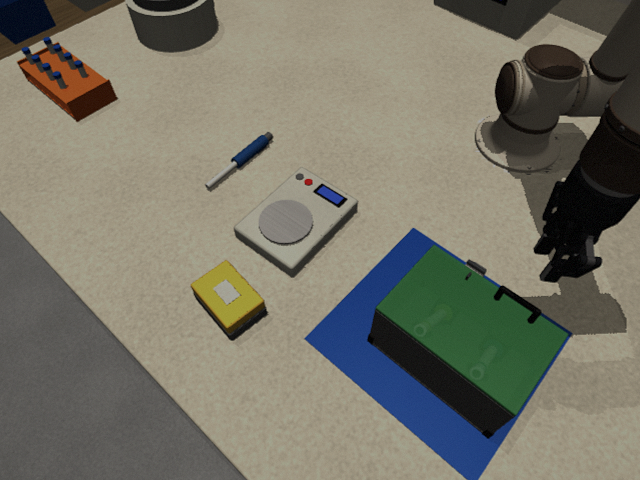

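The picture shows the hasp gone from the lid, hanging down the front with its hinge at (475,267), and only the staple left on top. Next I'll grip the handle.

jog_arm:
  plan:
    - [40, [0.018, -0.074, 0.3], [-0.03, 0, 0.17]]
    - [40, [0.018, -0.074, 0.3], [-0.05, -0.02, 0.34]]
    - [40, [0.018, -0.074, 0.3], [-0.077, -0.028, 0.5]]
    - [40, [0.018, -0.074, 0.4], [-0.077, -0.028, 0.61]]
    - [40, [0.018, -0.074, 0.4], [-0.077, -0.028, 0.61]]
    - [40, [0, -0.055, 0.7], [-0.077, -0.028, 0.61]]
    - [40, [-0.008, -0.041, 0.975], [-0.077, -0.028, 0.61]]
    - [40, [-0.008, -0.041, 0.975], [-0.077, -0.028, 0.61]]

```text
clock: 9.1
position: [499.9, 217.8, 153.3]
ee_rot: [0.707, -0.707, -0.0, 0.002]
contact_force: [-0.1, -0.5, -0.3]
gripper_width: 40.0
grasp_force: 0.0
```

jog_arm:
  plan:
    - [0, [0, 0, 0], [0, 0, 0]]
    - [0, [0, 0, 0], [0, 0, 0]]
    - [0, [0, 0, 0], [0, 0, 0]]
    - [0, [0, 0, 0], [0, 0, 0]]

```text
clock: 9.6
position: [500.2, 219.0, 156.6]
ee_rot: [-0.706, 0.708, 0.0, 0.001]
contact_force: [-5.0, 1.8, 3.5]
gripper_width: 7.0
grasp_force: 58.6
```

```bash
python3 -c "
from h import *
print(read_state()['joints'].round(2))
rel([lid(p,-.2*p) for p in (0,10,20,30,40)])"
```

```text
[ 0.71  0.32 -0.29 -0.   -0.96 -0.71]
t 9.6 pos [500.2 219.  156.6] axes x [-0.002 -1.    -0.001] z [ 0.     0.001 -1.   ] F [-5.   1.8  3.5] w 7.0
[[0.0, -0.008, 0.026], [-0.0, 0.001, -0.002]]
[[-0.0, -0.092, -0.22], [-0.033, 0.001, -0.002]]
[[-0.001, -0.217, -0.447], [-0.067, 0.001, -0.002]]
[[-0.001, -0.38, -0.649], [-0.1, 0.001, -0.002]]
[[-0.002, -0.575, -0.818], [-0.133, 0.002, -0.002]]
```

jog_arm:
  plan:
    - [0, [0, -0.03, -0.12], [-0.015, 0, 0]]
    - [0, [0, -0.084, -0.246], [-0.033, 0, 0]]
    - [0, [0, -0.14, -0.36], [-0.05, 0, 0]]
    - [0, [0, -0.21, -0.473], [-0.067, 0, 0]]
    - [0, [0, -0.29, -0.575], [-0.085, 0, 0]]
    - [0, [0, -0.37, -0.675], [-0.1, 0, 0]]
    - [0, [0, -0.47, -0.765], [-0.117, 0, 0]]
    - [0, [0, -0.567, -0.845], [-0.133, 0, 0]]
    - [0, [0, -0.567, -0.845], [-0.133, 0, 0]]

```text
clock: 10.72
position: [555.7, 219.1, 242.1]
ee_rot: [-0.705, 0.706, 0.051, -0.05]
contact_force: [-8.2, 3.9, 7.6]
gripper_width: 7.5
grasp_force: 59.2
```

```bash
python3 -c "
from h import *
d=get_image('scene');cv2.imwrite('pics/s5.png',d['img'][:,:,::-1])
print(read_state()['joints'].round(2))
rel([lid(p,-.2*p) for p in (40,50,60,70,80,90,100,105)])"
```

```text
[ 0.6   0.4   0.08 -0.08 -1.37 -0.58]
t 10.78 pos [555.7 219.1 242.1] axes x [-0.001 -1.    -0.002] z [-0.141  0.002 -0.99 ] F [-7.7  2.5  8. ] w 7.1
[[0.002, -0.025, 0.033], [0.002, 0.002, -0.001]]
[[0.001, -0.226, -0.129], [-0.031, 0.002, -0.001]]
[[0.001, -0.451, -0.254], [-0.065, 0.002, -0.001]]
[[0.0, -0.695, -0.337], [-0.098, 0.002, -0.001]]
[[0.0, -0.949, -0.376], [-0.131, 0.002, -0.0]]
[[0.0, -1.206, -0.369], [-0.165, 0.002, -0.0]]
[[-0.0, -1.458, -0.318], [-0.198, 0.002, -0.0]]
[[-0.0, -1.58, -0.276], [-0.215, 0.002, -0.0]]
```

View pics/s5.png

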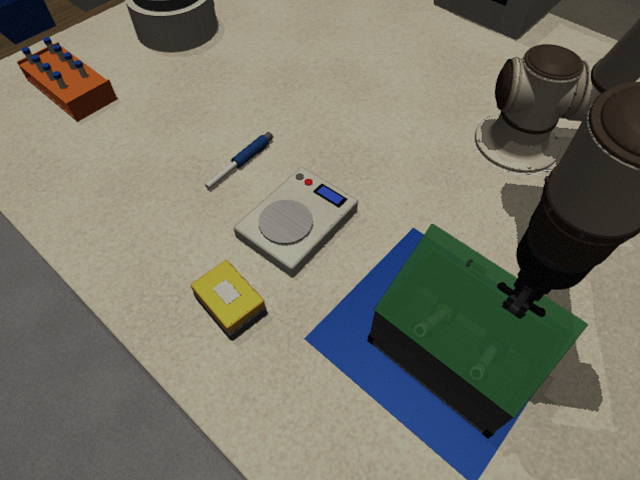

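The picture shows the lid partly raised, with the handle held at about (520,300). I'll keep following its arc.

jog_arm:
  plan:
    - [0, [0, -0.1, -0.08], [-0.015, 0, 0]]
    - [0, [0, -0.2, -0.162], [-0.031, 0, 0]]
    - [0, [0, -0.31, -0.23], [-0.048, 0, 0]]
    - [0, [0, -0.426, -0.287], [-0.065, 0, 0]]
    - [0, [0, -0.55, -0.33], [-0.08, 0, 0]]
    - [0, [0, -0.67, -0.37], [-0.098, 0, 0]]
    - [0, [0, -0.8, -0.395], [-0.115, 0, 0]]
    - [0, [0, -0.925, -0.41], [-0.131, 0, 0]]
    - [0, [0, -0.925, -0.41], [-0.131, 0, 0]]

```text
clock: 11.9
position: [656.4, 219.0, 272.2]
ee_rot: [-0.701, 0.701, 0.096, -0.093]
contact_force: [0.4, 2.6, 8.5]
gripper_width: 7.3
grasp_force: 60.2
```

```bash
python3 -c "
from h import *
print(read_state()['joints'].round(2))
rel([lid(p,-.2*p) for p in (80,90,95,100,103)])"
```

```text
[ 0.5   0.63  0.54 -0.13 -1.72 -0.5 ]
t 11.9 pos [656.4 219.  272.2] axes x [-0.001 -1.    -0.003] z [-0.265  0.004 -0.964] F [0.4 2.6 8.5] w 7.3
[[0.0, -0.003, 0.065], [-0.01, 0.003, 0.0]]
[[0.0, -0.258, 0.039], [-0.044, 0.003, 0.0]]
[[0.0, -0.387, 0.043], [-0.06, 0.003, 0.0]]
[[0.0, -0.515, 0.059], [-0.077, 0.003, 0.0]]
[[0.0, -0.591, 0.073], [-0.087, 0.003, 0.0]]
```

jog_arm:
  plan:
    - [0, [0, -0.13, -0.01], [-0.03, 0, 0]]
    - [0, [0, -0.255, -0.015], [-0.044, 0, 0]]
    - [0, [0, -0.385, -0.01], [-0.06, 0, 0]]
    - [0, [0, -0.515, 0.01], [-0.077, 0, 0]]
    - [0, [0, -0.59, 0.025], [-0.087, 0, 0]]
    - [0, [0, -0.59, 0.025], [-0.087, 0, 0]]
    - [18, [0, -0.59, 0.025], [-0.087, 0, 0]]
    - [18, [0, -0.59, 0.025], [-0.087, 0, 0]]
    - [18, [0, -0.59, 0.025], [-0.087, 0, 0]]

```text
clock: 13.02
position: [710.7, 217.7, 248.5]
ee_rot: [-0.694, 0.696, 0.13, -0.129]
contact_force: [0.1, 0.5, -0.8]
gripper_width: 18.3
grasp_force: 0.0
```

jog_arm:
  plan:
    - [18, [0, 0, -0.3], [0, 0, 0]]
    - [18, [0, 0, -0.7], [0, 0, 0]]
    - [18, [0, 0, -1], [0, 0, 0]]
    - [18, [0, 0, -1], [0, 0, 0]]

```text
clock: 13.52
position: [746.7, 217.5, 336.3]
ee_rot: [-0.693, 0.696, 0.132, -0.134]
contact_force: [-0.0, 0.1, -1.3]
gripper_width: 17.8
grasp_force: 0.0
```

```bash
python3 - <<'E'
from h import *
for n in("scene","top"):
    d=get_image(n); cv2.imwrite(f'pics/{n}6.png',d['img'][:,:,::-1]); np.savez(n+"6.npz",**d)
    P=cloud(d);H=hsv(d);h,s,v=H[...,0],H[...,1],H[...,2];x,y,z=P[...,0],P[...,1],P[...,2]
    inb=(x>478)&(x<650)&(y>50)&(y<305)
    for nm,m in(("blue",(h>95)&(h<130)&(s>110)),("yellow",(h>18)&(h<35)&(s>110))):
        m=m&inb&(z>8)&(z<80); print(n,nm,m.sum(),np.median(P[m],0).round(1) if m.any() else "", [a.tolist() for a in np.percentile(np.argwhere(m),[5,95],0)] if m.any() else "")
    m=(h>45)&(h<80)&(s>90)&(z>145)&(z<320)&(y>0)&(x>500);Y=P[m]
    if len(Y)>50: 
        f=np.polyfit(Y[:,2],Y[:,0],1); print("lid deg",90+np.degrees(np.arctan(f[0])),len(Y))
s=read_state();print(s["joints"].round(2));rel([])
E
```

```text
scene blue 0  
scene yellow 0  
lid deg 101.77705227809318 296
top blue 119 [513.3 227.6  33.5] [[289.0, 151.9], [298.0, 166.0]]
top yellow 135 [514.7 125.7  32.9] [[290.0, 199.0], [299.0, 213.0]]
lid deg 104.31442554642547 2017
[ 0.43  0.98  1.41 -0.21 -2.32 -0.55]
t 13.62 pos [747.2 217.9 341.4] axes x [-0.003 -1.    -0.001] z [-0.358  0.002 -0.934] F [-0.6  0.6  1.3] w 18.0
```

View pics/top6.png

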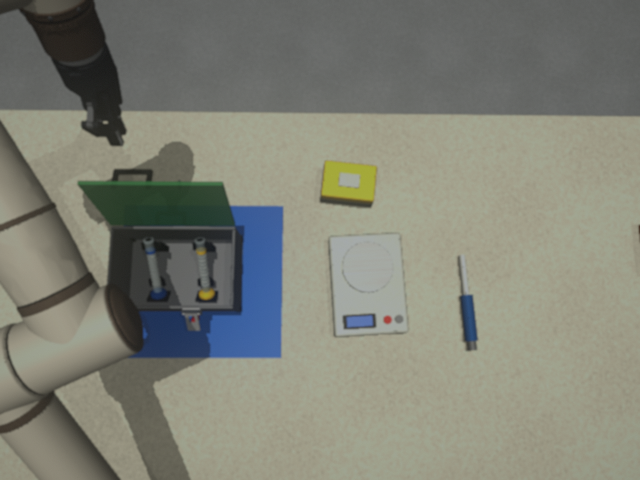

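The top view shows the lid standing open. The blue foot is at (157,294) in the +y bay, the yellow one at (207,294), and the hasp hangs in front at (192,322). Setting the cylinder upright needs the wrist pitched, so I'll fit a small kinematic model to the logged poses and check joint 5 before I grasp.

```bash
cat > kin.py <<'E'
from h import *
from scipy.optimize import least_squares
def ax(p,y): return tool(p,y).as_matrix()[:,2]
D=[([1.4826,.3856,.0066],[212.2,587.2,230.2],[0,0,-1],-1.194),
([.519,.115,-.857],[541.8,114.1,186.3],[.47,-.051,-.881],-.337),
([.5,.29,-.11],[552.1,112.7,244.1],[-.03,-.037,-.999],-1.22),
([.37,.72,.41],[553.6,134.2,202.1],[-.706,-.005,-.709],-1.99),
([.49,.40,-.07],[483.9,134.3,186.1],[-.358,-.004,-.934],-1.43),
([.69,.11,-.56],[437.8,134.3,172.7],[.09,-.003,-.996],-.83),
([.75,.18,-.26],[490,216.2,251.2],[.084,-.003,-.996],-1.08),
([.71,.32,-.29],[500.2,219,156.6],[0,0,-1],-.96),
([.6,.4,.08],[555.7,219.1,242.1],[-.141,.002,-.99],-1.37),
([.5,.63,.54],[656.4,219,272.2],[-.265,.004,-.964],-1.72),
([.43,.98,1.41],[747.2,217.9,341.4],[-.358,.002,-.934],-2.32)]
D=[D[0]]+D[2:]   # D[1] was still moving
def plane(j,k):
    j1,j2,j3=j; r0,a,b,c,d,z0,off,Lt,al,_=k; f=j2-j3
    return np.array([r0+a*np.sin(j2)+b*np.cos(j2)+c*np.cos(f)+d*np.sin(f),off,z0+a*np.cos(j2)-b*np.sin(j2)-c*np.sin(f)+d*np.cos(f)])
def W(j,k): return R.from_euler("z",j[0]+k[8]).apply(plane(j,k))
def fore(j,k):
    f=j[1]-j[2]+k[9]; return R.from_euler("z",j[0]+k[8]).apply([np.cos(f),0,-np.sin(f)])
def res(k):
    o=[]
    for j,t,z,j5 in D:
        z=np.array(z)/np.linalg.norm(z)
        o+=list(W(j,k)-(np.array(t)-k[7]*z)); o.append(300*(np.arccos(np.clip(fore(j,k)@z,-1,1))+j5))
    o+=list(np.array(k[:2])*.001)
    return o
K=least_squares(res,[0,330,0,330,0,300,-150,200,0,0]).x
def ik(tcp,z,g=(0.2,.3,-.2)):
    Wt=np.array(tcp)-K[7]*np.array(z); s=least_squares(lambda j:W(j,K)-Wt,g); j=s.x
    fa=fore(j,K); ez=R.from_euler("z",j[0]+K[8])
    zl=ez.inv().apply(z); 
    # tool dir in forearm frame
    f=j[1]-j[2]+K[9]; up=ez.apply([np.sin(f),0,np.cos(f)]); lat=ez.apply([0,1,0])
    return j.round(2),"j5",round(-float(np.arccos(fa@z)),2),"j4~",round(float(np.arctan2(z@lat,-(z@up))),2),"err",round(float(np.abs(s.fun).max()),1)
if __name__=="__main__":
    print(K.round(2),np.abs(res(K)).max().round(1))
    print("grasp",ik([559,231,49],ax(-15,0)),ik([559,231,150],ax(-15,0)))
    for zt in(100,200):
      for yaw in(-60,-40,-20,0,20,40,60):
        z=ax(33,yaw); print(zt,yaw,ik(np.array([572.5,-219,zt+12])+14*z-[0,0,0],z))
E
python3 kin.py
```

```text
[ -73.46  556.65   86.88  439.    -49.16  245.1  -160.78  300.31    0.
   -0.  ] 14.8
grasp (array([0.58, 0.65, 0.02]), 'j5', -1.17, 'j4~', 0.16, 'err', 0.0) (array([0.58, 0.54, 0.08]), 'j5', -1.33, 'j4~', 0.15, 'err', 0.0)
100 -60 (array([ 0.15,  0.41, -0.46]), 'j5', -0.7, 'j4~', -0.91, 'err', 0.0)
100 -40 (array([ 0.09,  0.38, -0.54]), 'j5', -0.45, 'j4~', -1.08, 'err', 0.0)
100 -20 (array([-0.02,  0.36, -0.57]), 'j5', -0.2, 'j4~', -1.12, 'err', 0.0)
100 0 (array([-0.14,  0.38, -0.54]), 'j5', -0.11, 'j4~', 0.71, 'err', 0.0)
100 20 (array([-0.25,  0.42, -0.45]), 'j5', -0.37, 'j4~', 0.99, 'err', 0.0)
100 40 (array([-0.32,  0.48, -0.32]), 'j5', -0.64, 'j4~', 0.88, 'err', 0.0)
100 60 (array([-0.36,  0.54, -0.18]), 'j5', -0.9, 'j4~', 0.75, 'err', 0.0)
200 -60 (array([ 0.15,  0.27, -0.39]), 'j5', -0.84, 'j4~', -0.75, 'err', 0.0)
200 -40 (array([ 0.09,  0.22, -0.47]), 'j5', -0.59, 'j4~', -0.76, 'err', 0.0)
200 -20 (array([-0.02,  0.2 , -0.5 ]), 'j5', -0.37, 'j4~', -0.53, 'err', 0.0)
200 0 (array([-0.14,  0.22, -0.46]), 'j5', -0.32, 'j4~', 0.24, 'err', 0.0)
200 20 (array([-0.25,  0.27, -0.38]), 'j5', -0.52, 'j4~', 0.66, 'err', 0.0)
200 40 (array([-0.32,  0.34, -0.26]), 'j5', -0.78, 'j4~', 0.72, 'err', 0.0)
200 60 (array([-0.36,  0.42, -0.11]), 'j5', -1.04, 'j4~', 0.67, 'err', 0.0)
```

```bash
cat >> h.py <<'E'
def cyl(back=0,y=231.,p=-15,s=62,d=14):
    Q=tool(p); z=Q.as_matrix()[:,2]; u=np.array([.743,0,.669])
    return np.array([516.5,y,21])+s*u+(d-back)*z,Q
E
python3 -c "
from h import *
rel([((650,231,385),tool(-15,-40)),(cyl(250)[0],tool(-15,-40))])"
```

```text
t 13.62 pos [747.2 217.9 341.4] axes x [-0.003 -1.    -0.001] z [-0.358  0.002 -0.934] F [-0.6  0.6  1.3] w 18.0
[[-0.128, 1.064, -0.059], [0.216, -0.078, -0.861]]
[[-0.127, 0.971, 0.918], [0.216, -0.078, -0.861]]
```

jog_arm:
  plan:
    - [30, [-0.05, 0.4, -0.15], [0.03, -0.01, -0.1]]
    - [50, [-0.1, 0.8, -0.1], [0.07, -0.03, -0.28]]
    - [50, [-0.128, 1, -0.06], [0.1, -0.04, -0.45]]
    - [50, [-0.128, 1, -0.06], [0.15, -0.06, -0.62]]
    - [50, [-0.128, 1, -0.06], [0.19, -0.07, -0.8]]
    - [50, [-0.128, 1, -0.06], [0.216, -0.078, -0.86]]
    - [50, [-0.128, 1, -0.06], [0.216, -0.078, -0.86]]

```text
clock: 14.5
position: [655.7, 230.6, 387.1]
ee_rot: [0.932, -0.34, -0.12, -0.046]
contact_force: [0.1, 0.1, 0.5]
gripper_width: 50.0
grasp_force: 0.0
```

```bash
python3 -c "
from h import *
rel([cyl(200),cyl(150)])"
```

```text
t 14.5 pos [655.7 230.6 387.1] axes x [ 0.74  -0.622 -0.256] z [-0.193  0.168 -0.967] F [0.1 0.1 0.5] w 50.0
[[0.035, 0.294, 1.489], [-0.176, -0.005, -0.645]]
[[0.063, 0.379, 1.981], [-0.176, -0.005, -0.645]]
```

jog_arm:
  plan:
    - [50, [0.02, 0.2, 0.3], [-0.04, 0, -0.15]]
    - [50, [0.02, 0.2, 0.5], [-0.08, 0, -0.31]]
    - [50, [0.02, 0.2, 0.7], [-0.13, 0, -0.47]]
    - [50, [0.02, 0.2, 0.95], [-0.176, -0.005, -0.645]]
    - [50, [0.02, 0.2, 0.95], [-0.176, -0.005, -0.645]]

```text
clock: 15.12
position: [624.6, 231.3, 289.5]
ee_rot: [0.991, -0.0, -0.135, 0.002]
contact_force: [-0.3, -0.2, -0.2]
gripper_width: 50.0
grasp_force: 0.0
```

```bash
python3 - <<'E'
from h import *
d=np.load("top6.npz"); P=cloud(d);H=hsv(d);h,s=H[...,0],H[...,1]
x,y,z=P[...,0],P[...,1],P[...,2]
# barrel centre line from raised pixels in the blue bay
for lo,hi in((195,262),(90,165)):
    m=(x>530)&(x<615)&(y>lo)&(y<hi)&(z>45)&(z<125); Q=P[m]; print(len(Q),[np.median(Q[abs(Q[:,0]-a)<8],0).round(1).tolist() for a in(540,560,580,600) if (abs(Q[:,0]-a)<8).sum()>5])
print(read_state()["joints"].round(2))
rel([cyl(60),cyl(0)])
E
```

```text
475 [[541.4, 231.3, 51.4], [559.8, 230.6, 69.1], [580.2, 230.4, 87.8], [602.1, 229.9, 102.8]]
456 [[541.3, 128.0, 50.9], [560.1, 127.2, 68.8], [580.5, 127.3, 87.0], [602.5, 126.6, 103.8]]
[ 0.53  0.57  0.48 -0.14 -1.72  1.03]
t 15.12 pos [624.6 231.3 289.5] axes x [ 0.963 -0.001 -0.268] z [-0.268 -0.004 -0.963] F [-0.3 -0.2 -0.2] w 50.0
[[0.007, -0.005, 1.893], [0.004, 0.009, -0.001]]
[[0.013, -0.007, 2.493], [0.004, 0.009, -0.001]]
```

jog_arm:
  plan:
    - [50, [0.005, -0.005, 0.5], [0, 0, 0]]
    - [50, [0.01, -0.005, 1], [0, 0, 0]]
    - [50, [0.01, -0.005, 1], [0, 0, 0]]

```text
clock: 15.5
position: [598.1, 229.4, 192.7]
ee_rot: [0.991, -0.001, -0.137, 0.002]
contact_force: [0.2, 0.1, 0.2]
gripper_width: 50.0
grasp_force: 0.0
```

jog_arm:
  plan:
    - [50, [0, 0, 0.4], [0, 0, 0]]
    - [50, [0, 0, 0.8], [0, 0, 0]]
    - [50, [0, 0, 0.8], [0, 0, 0]]

```text
clock: 15.88
position: [579.2, 230.0, 118.1]
ee_rot: [0.991, -0.001, -0.134, 0.002]
contact_force: [0.0, -0.7, 1.1]
gripper_width: 49.9
grasp_force: 0.0
```

```bash
python3 - <<'E'
from h import *
d=get_image("top"); cv2.imwrite("pics/t7.png",cv2.resize(d["img"][200:350,80:280,::-1],None,fx=4,fy=4))
rel([cyl(0)])
E
```

```text
t 15.93 pos [580.8 230.5 119.9] axes x [ 0.965 -0.    -0.262] z [-0.262 -0.002 -0.965] F [0.9 0.6 0.9] w 50.2
[[-0.025, -0.007, 0.742], [0.002, 0.003, -0.0]]
```

View pics/t7.png

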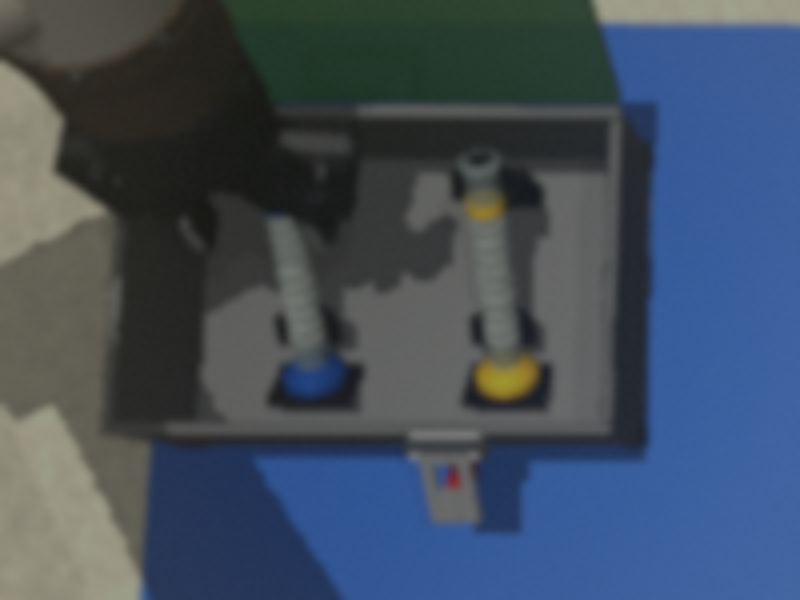

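The crop shows the blue-footed cylinder (foot at (313,378)) under the gripper, with the open fingers on either side of its barrel near (285,220). I'll go down and close.

jog_arm:
  plan:
    - [50, [-0.02, -0.005, 0.35], [0, 0, 0]]
    - [50, [-0.025, -0.007, 0.74], [0, 0, 0]]
    - [50, [-0.025, -0.007, 0.74], [0, 0, 0]]
    - [25, [-0.025, -0.007, 0.74], [0, 0, 0]]
    - [0, [-0.025, -0.007, 0.74], [0, 0, 0]]
    - [0, [-0.025, -0.007, 0.74], [0, 0, 0]]
    - [0, [-0.025, -0.007, 0.74], [0, 0, 0]]

```text
clock: 16.8
position: [559.0, 231.1, 49.7]
ee_rot: [0.991, 0.001, -0.131, 0.0]
contact_force: [2.6, 0.0, 5.6]
gripper_width: 16.8
grasp_force: 58.4
```

```bash
python3 -c "
from h import *
print(read_state()['grasp_force'],read_state()['joints'].round(2))
rel([cyl(0)])"
```

```text
58.415586948394775 [ 0.58  0.64 -0.01 -0.16 -1.14  1.07]
t 16.8 pos [559.  231.1  49.7] axes x [ 0.966  0.001 -0.26 ] z [-0.26  -0.001 -0.966] F [2.6 0.  5.6] w 16.8
[[0.002, 0.001, 0.008], [0.001, 0.001, 0.001]]
```

jog_arm:
  plan:
    - [0, [-0.05, 0, -0.19], [0, 0, 0]]
    - [0, [-0.13, 0, -0.48], [0, 0, 0]]
    - [0, [-0.26, 0, -0.966], [0, 0, 0]]
    - [0, [-0.26, 0, -0.966], [0, 0, 0]]

```text
clock: 17.3
position: [559.6, 232.1, 152.9]
ee_rot: [0.992, 0.001, -0.129, -0.001]
contact_force: [-0.0, 0.1, -1.4]
gripper_width: 16.4
grasp_force: 58.4
```

jog_arm:
  plan:
    - [0, [-0.13, 0, -0.48], [0, 0, 0]]
    - [0, [-0.26, 0, -0.966], [0, 0, 0]]
    - [0, [-0.26, 0, -0.966], [0, 0, 0]]

```text
clock: 17.68
position: [559.2, 231.7, 252.2]
ee_rot: [0.992, 0.001, -0.129, -0.001]
contact_force: [-0.5, 1.1, -1.9]
gripper_width: 16.4
grasp_force: 58.5
```

```bash
cat >> h.py <<'E'
def place(zf,yaw=-45,p=33,s=62,d=14,xy=(572.5,-219)):
    Q=tool(p,yaw); return np.array([*xy,zf+s])+d*Q.as_matrix()[:,2],Q
E
python3 -c "
from h import *
rel([((560,150,255),tool(-15)),((560,60,255),tool(-5,-10))])"
```

```text
t 17.68 pos [559.2 231.7 252.2] axes x [ 0.967  0.002 -0.256] z [-0.256  0.002 -0.967] F [-0.5  1.1 -1.9] w 16.4
[[-0.001, 0.817, -0.031], [-0.002, -0.002, 0.002]]
[[-0.002, 1.717, -0.033], [0.026, 0.164, 0.166]]
```

jog_arm:
  plan:
    - [0, [0, 0.25, 0], [0, 0, 0]]
    - [0, [0, 0.6, 0], [0, 0, 0]]
    - [0, [0, 1, 0], [0, 0, 0]]

```text
clock: 18.05
position: [556.5, 129.1, 245.5]
ee_rot: [0.991, 0.0, -0.136, 0.002]
contact_force: [0.2, -0.6, -0.2]
gripper_width: 16.3
grasp_force: 58.5
```

jog_arm:
  plan:
    - [0, [0, 0.45, 0], [0, 0, 0]]
    - [0, [0, 0.9, 0], [0, 0, 0]]
    - [0, [0, 1, 0], [0, 0, 0]]

```text
clock: 18.42
position: [556.3, 27.7, 246.1]
ee_rot: [0.991, -0.002, -0.136, 0.001]
contact_force: [0.5, 0.7, -0.6]
gripper_width: 16.4
grasp_force: 58.6
```

```bash
python3 -c "
from h import *
rel([((560,-50,250),tool(5,-20)),((560,-60,250),tool(0,-45)),((560,-60,250),tool(15,-45))])"
```

```text
t 18.43 pos [556.3  27.7 246.1] axes x [ 0.963 -0.004 -0.269] z [-0.269 -0.002 -0.963] F [ 0.5  0.7 -0.6] w 16.4
[[0.028, 0.777, -0.046], [0.033, 0.339, 0.33]]
[[0.029, 0.877, -0.046], [0.104, 0.245, 0.742]]
[[0.029, 0.877, -0.046], [0.007, 0.482, 0.756]]
```

jog_arm:
  plan:
    - [0, [0, 0.2, 0], [0, 0.08, 0.12]]
    - [0, [0.01, 0.4, -0.02], [0, 0.16, 0.25]]
    - [0, [0.02, 0.6, -0.03], [0.005, 0.24, 0.38]]
    - [0, [0.03, 0.8, -0.045], [0.005, 0.32, 0.5]]
    - [0, [0.03, 0.88, -0.045], [0.007, 0.4, 0.63]]
    - [0, [0.03, 0.88, -0.045], [0.007, 0.48, 0.755]]
    - [0, [0.03, 0.88, -0.045], [0.007, 0.48, 0.755]]

```text
clock: 19.3
position: [559.4, -57.1, 249.5]
ee_rot: [0.917, -0.376, 0.119, 0.05]
contact_force: [0.4, 0.1, -0.9]
gripper_width: 16.5
grasp_force: 58.6
```

```bash
python3 -c "
from h import *
print(read_state()['joints'].round(2))
rel([((567,-130,210),tool(33,-45)),place(100),place(52)])"
```

```text
[ 0.3   0.17 -0.37  0.29 -0.92  0.33]
t 19.3 pos [559.4 -57.1 249.5] axes x [ 0.688 -0.679  0.256] z [ 0.181 -0.181 -0.967] F [ 0.4  0.1 -0.9] w 16.5
[[0.446, 0.465, 0.527], [-0.002, 0.303, 0.007]]
[[1.009, 1.06, 1.295], [-0.002, 0.303, 0.007]]
[[0.886, 1.06, 1.759], [-0.002, 0.303, 0.007]]
```

jog_arm:
  plan:
    - [0, [0.15, 0.2, 0.1], [0, 0.06, 0]]
    - [0, [0.3, 0.4, 0.2], [0, 0.12, 0]]
    - [0, [0.5, 0.6, 0.3], [0, 0.18, 0]]
    - [0, [0.7, 0.75, 0.4], [0, 0.24, 0]]
    - [0, [0.7, 0.75, 0.4], [0, 0.303, 0.007]]
    - [0, [0.7, 0.75, 0.4], [0, 0.303, 0.007]]

```text
clock: 20.05
position: [563.0, -166.7, 228.9]
ee_rot: [0.885, -0.368, 0.263, 0.109]
contact_force: [-0.4, -0.8, -0.6]
gripper_width: 16.4
grasp_force: 58.7
```

```bash
python3 -c "
from h import *
print(read_state()['joints'].round(2))
rel([place(80),place(52)])"
```

```text
[ 0.07  0.13 -0.76  1.03 -0.5  -0.17]
t 20.05 pos [ 563.  -166.7  228.9] axes x [ 0.591 -0.595  0.545] z [ 0.385 -0.386 -0.838] F [-0.4 -0.8 -0.6] w 16.4
[[-0.107, 0.302, 1.107], [0.001, -0.001, -0.003]]
[[-0.26, 0.302, 1.342], [0.001, -0.001, -0.003]]
```

jog_arm:
  plan:
    - [0, [0, 0.1, 0.3], [0, 0, 0]]
    - [0, [-0.03, 0.2, 0.6], [0, 0, 0]]
    - [0, [-0.07, 0.3, 0.85], [0, 0, 0]]
    - [0, [-0.1, 0.3, 1], [0, 0, 0]]
    - [0, [-0.1, 0.3, 1], [0, 0, 0]]
    - [0, [-0.1, 0.3, 1], [0, 0, 0]]

```text
clock: 20.8
position: [577.5, -219.4, 142.2]
ee_rot: [0.884, -0.369, 0.265, 0.107]
contact_force: [0.3, -0.2, -1.5]
gripper_width: 16.7
grasp_force: 58.7
```

```bash
python3 - <<'E'
from h import *
print(read_state()['joints'].round(2))
rel([place(80),place(52)])
for n in("scene","top"):
    d=get_image(n); np.savez(n+"8.npz",**d)
    P=cloud(d);H=hsv(d);h,s,v=H[...,0],H[...,1],H[...,2];x,y,z=P[...,0],P[...,1],P[...,2]
    m=(h>95)&(h<130)&(s>110)&(x>520)&(x<630)&(y>-290)&(y<-150)&(z>60)
    if m.any(): print(n,"blue",m.sum(),P[m].mean(0).round(1),np.percentile(P[m],[2,98],0).round(1).tolist(),np.percentile(np.argwhere(m),[0,100],0).tolist())
    if n=="scene": cv2.imwrite("pics/s8.png",cv2.resize(d["img"][60:300,180:420,::-1],None,fx=2.5,fy=2.5))
E
```

```text
[-0.33  0.27 -0.85  1.91 -0.25 -0.73]
t 20.8 pos [ 577.5 -219.4  142.2] axes x [ 0.587 -0.595  0.549] z [ 0.391 -0.385 -0.836] F [ 0.3 -0.2 -1.5] w 16.7
[[-0.033, 0.033, 0.12], [-0.004, -0.005, -0.005]]
[[-0.187, 0.034, 0.354], [-0.004, -0.005, -0.005]]
scene blue 261 [ 575.9 -203.1  145. ] [[536.7, -223.9, 93.3], [589.1, -162.2, 275.4]] [[124.0, 279.0], [215.0, 313.0]]
```

View pics/s8.png

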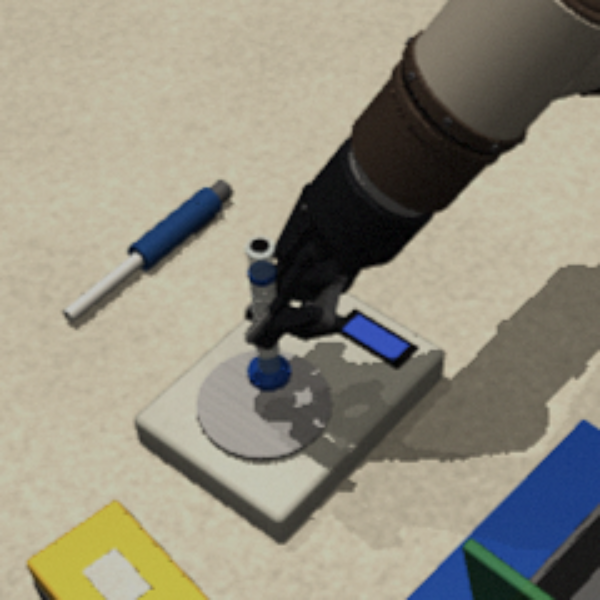

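The crop shows the cylinder held upright over the pan, with its foot at crop (268,370). Joint 4 is near its limit, so I'll turn the tool around the cylinder's axis before lowering.

```bash
python3 - <<'E'
from h import *
d=np.load("scene8.npz");P=cloud(d);H=hsv(d);h,s,v=H[...,0],H[...,1],H[...,2];x,y,z=P[...,0],P[...,1],P[...,2]
v_,u_=np.mgrid[:480,:640]
m=(h>95)&(h<130)&(s>110)&(v_>195)&(v_<222)&(u_>270)&(u_<305)
print("foot",m.sum(),P[m].mean(0).round(1),np.percentile(P[m],[2,98],0).round(1).tolist())
m2=(v_>150)&(v_<175)&(u_>275)&(u_<293)&(z>150); print("top",P[m2].mean(0).round(1),P[m2].max(0).round(1))
m3=(z>46)&(z<53)&(x>440)&(x<640)&(y<-120)&(y>-330)&(s<40)
print("zpan",np.median(z[m3]))
rel([place(82,-62),place(82,-80)])
E
```

```text
foot 161 [nan nan nan] [[nan, nan, nan], [nan, nan, nan]]
top [ 570.2 -210.1  214. ] [ 583.  -201.3  231.4]
zpan 48.7292839708241
t 20.9 pos [ 577.2 -218.4  142.2] axes x [ 0.588 -0.594  0.549] z [ 0.391 -0.385 -0.836] F [-0.8  1.  -1.2] w 16.3
[[-0.017, 0.06, 0.107], [-0.159, -0.004, 0.233]]
[[-0.026, 0.081, 0.101], [-0.323, -0.003, 0.484]]
```

jog_arm:
  plan:
    - [0, [-0.005, 0.02, 0.03], [-0.05, 0, 0.08]]
    - [0, [-0.01, 0.04, 0.05], [-0.11, 0, 0.16]]
    - [0, [-0.017, 0.06, 0.07], [-0.16, 0, 0.233]]
    - [0, [-0.02, 0.07, 0.08], [-0.21, 0, 0.32]]
    - [0, [-0.022, 0.075, 0.08], [-0.27, 0, 0.4]]
    - [0, [-0.026, 0.081, 0.08], [-0.323, -0.003, 0.484]]
    - [0, [-0.026, 0.081, 0.08], [-0.323, -0.003, 0.484]]
    - [0, [-0.026, 0.081, 0.08], [-0.323, -0.003, 0.484]]

```text
clock: 21.9
position: [571.8, -225.4, 132.9]
ee_rot: [0.735, -0.616, 0.216, 0.183]
contact_force: [-0.1, 0.7, -0.6]
gripper_width: 16.2
grasp_force: 58.8
```

```bash
python3 - <<'E'
from h import *
print(read_state()['joints'].round(2))
rel([place(70,-80),place(55,-80),place(50,-80)])
d=get_image("scene");P=cloud(d);H=hsv(d);h,s=H[...,0],H[...,1];v_,u_=np.mgrid[:480,:640]
m=(h>95)&(h<130)&(s>110)&(v_>190)&(v_<225)&(u_>265)&(u_<310)
Q=P[m];Q=Q[np.isfinite(Q[:,0])]; print("foot",len(Q),np.percentile(Q,[3,25,50,75,97],0).round(1).tolist())
m=(P[...,2]>150)&(abs(P[...,0]-572)<40)&(abs(P[...,1]+215)<25)&(v_<200); print("top z",np.percentile(P[m],[50,99],0).round(1).tolist())
E
```

```text
[ 0.04  0.39 -0.66  0.99 -0.7  -0.7 ]
t 21.9 pos [ 571.8 -225.4  132.9] axes x [ 0.148 -0.826  0.543] z [ 0.093 -0.535 -0.84 ] F [-0.1  0.7 -0.6] w 16.2
[[-0.057, -0.018, 0.114], [0.001, 0.002, 0.002]]
[[-0.138, -0.018, 0.24], [0.001, 0.002, 0.002]]
[[-0.166, -0.019, 0.282], [0.001, 0.002, 0.002]]
foot 152 [[560.5, -228.3, 83.0], [571.9, -215.7, 87.1], [578.2, -208.2, 89.4], [582.3, -204.9, 91.6], [586.8, -199.2, 105.9]]
top z [[577.9, -209.9, 201.4], [605.3, -190.6, 221.7]]
```

jog_arm:
  plan:
    - [0, [-0.05, -0.018, 0.1], [0, 0, 0]]
    - [0, [-0.09, -0.018, 0.17], [0, 0, 0]]
    - [0, [-0.12, -0.018, 0.215], [0, 0, 0]]
    - [0, [-0.12, -0.018, 0.215], [0, 0, 0]]

```text
clock: 22.45
position: [573.5, -227.6, 107.3]
ee_rot: [0.735, -0.617, 0.216, 0.183]
contact_force: [-0.2, -0.2, -1.1]
gripper_width: 16.5
grasp_force: 58.8
```

```bash
python3 - <<'E'
from h import *
print(read_state()['joints'].round(2))
rel([place(52,-80),place(50,-80),place(48,-80)])
f=np.array([572.5,-219,57.])
for n in("scene","top"):
    d=get_image(n);np.savez(n+"9.npz",**d);K,T=d["intrinsics"],d["extrinsics"]
    pr=lambda p:(lambda q:(K@q)[:2]/q[2])(np.linalg.inv(T)[:3,:3]@(np.array(p)-T[:3,3]))
    pf,pt=pr(f),pr(f+[0,0,140]);print(n,"proj foot",pf.round(1),"mouth",pt.round(1),"foot edge u", pr(f+[0,17,0]).round(1))
    H=hsv(d);m=((H[...,0]>95)&(H[...,0]<130)&(H[...,1]>100)).astype(np.uint8)
    c,l,st,ce=cv2.connectedComponentsWithStats(m)
    for i in range(1,c):
        if st[i,4]>6 and np.linalg.norm(ce[i]-pf)<110: print(" blue",ce[i].round(1),st[i].tolist())
E
```

```text
[ 0.02  0.43 -0.69  1.07 -0.66 -0.78]
t 22.45 pos [ 573.5 -227.6  107.3] axes x [ 0.147 -0.827  0.543] z [ 0.091 -0.535 -0.84 ] F [-0.2 -0.2 -1.1] w 16.5
[[-0.036, -0.006, 0.037], [0.003, 0.002, 0.001]]
[[-0.047, -0.006, 0.054], [0.003, 0.002, 0.001]]
[[-0.058, -0.006, 0.07], [0.003, 0.002, 0.001]]
scene proj foot [286.  217.3] mouth [281.7 169.3] foot edge u [292.1 221.9]
 blue [250.7 150.3] [232, 135, 37, 33, 434]
 blue [282.6 180.9] [278, 177, 10, 9, 76]
 blue [333.2 196.7] [323, 190, 21, 15, 172]
 blue [286.3 218. ] [279, 212, 16, 13, 170]
top proj foot [367.  266.6] mouth [375.1 257.1] foot edge u [359.  266.5]
 blue [359.4 320.9] [347, 315, 26, 12, 270]
```

jog_arm:
  plan:
    - [0, [-0.02, -0.006, 0.015], [0, 0, 0]]
    - [0, [-0.03, -0.006, 0.028], [0, 0, 0]]
    - [0, [-0.038, -0.006, 0.04], [0, 0, 0]]
    - [0, [-0.043, -0.006, 0.048], [0, 0, 0]]
    - [0, [-0.043, -0.006, 0.048], [0, 0, 0]]

```text
clock: 23.18
position: [574.5, -226.2, 101.8]
ee_rot: [0.735, -0.617, 0.216, 0.183]
contact_force: [-0.2, -0.0, 0.0]
gripper_width: 16.5
grasp_force: 58.9
```

```bash
python3 -c "
from h import *
rel([place(50,-80),place(49,-80),place(48,-80),place(47,-80)])"
```

```text
t 23.18 pos [ 574.5 -226.2  101.8] axes x [ 0.146 -0.827  0.543] z [ 0.092 -0.535 -0.84 ] F [-0.2 -0.   0. ] w 16.5
[[-0.006, 0.007, 0.014], [0.002, 0.002, 0.0]]
[[-0.012, 0.007, 0.022], [0.002, 0.002, 0.0]]
[[-0.017, 0.007, 0.031], [0.002, 0.002, 0.0]]
[[-0.023, 0.007, 0.039], [0.002, 0.002, 0.0]]
```

jog_arm:
  plan:
    - [0, [-0.005, 0, 0.008], [0, 0, 0]]
    - [0, [-0.011, 0, 0.017], [0, 0, 0]]
    - [0, [-0.011, 0, 0.017], [0, 0, 0]]

```text
clock: 23.55
position: [574.7, -226.4, 101.7]
ee_rot: [0.734, -0.616, 0.218, 0.183]
contact_force: [-3.3, 3.0, 8.2]
gripper_width: 16.2
grasp_force: 60.1
```

jog_arm:
  plan:
    - [0, [0.005, 0, -0.008], [0, 0, 0]]
    - [0, [0.005, 0, -0.008], [0, 0, 0]]
    - [22, [0.005, 0, -0.008], [0, 0, 0]]
    - [35, [0.005, 0, -0.008], [0, 0, 0]]
    - [50, [0.005, 0, -0.008], [0, 0, 0]]
    - [50, [0.005, 0, -0.008], [0, 0, 0]]
    - [50, [0.005, 0, -0.008], [0, 0, 0]]

```text
clock: 24.42
position: [574.5, -226.1, 100.6]
ee_rot: [0.735, -0.617, 0.216, 0.183]
contact_force: [-0.1, -1.0, -0.2]
gripper_width: 50.1
grasp_force: 0.0
```

```bash
cat > chk.py <<'E'
from h import *
rel([])
d=get_image("scene");H=hsv(d);m=((H[...,0]>95)&(H[...,0]<130)&(H[...,1]>100)).astype(np.uint8)
c,l,st,ce=cv2.connectedComponentsWithStats(m)
for i in range(1,c):
    if st[i,4]>20 and abs(ce[i]-[285,200]).max()<30: print(" blue",ce[i].round(2),st[i].tolist())
E
python3 chk.py
```

```text
t 24.43 pos [ 574.5 -226.1  100.6] axes x [ 0.146 -0.827  0.543] z [ 0.092 -0.535 -0.84 ] F [-0.1 -1.  -0.2] w 50.1
 blue [282.93 183.67] [279, 180, 9, 9, 69]
 blue [286.69 220.96] [278, 215, 17, 12, 134]
```

Standing. I'll retreat along the tool axis.

jog_arm:
  plan:
    - [50, [0, 0, -0.2], [0, 0, 0]]
    - [50, [0, 0, -0.5], [0, 0, 0]]
    - [50, [0, 0, -0.9], [0, 0, 0]]
    - [50, [0, 0, -1], [0, 0, 0]]

```text
clock: 24.98
position: [566.6, -171.1, 186.9]
ee_rot: [0.735, -0.616, 0.218, 0.181]
contact_force: [-0.9, -0.7, 0.0]
gripper_width: 49.9
grasp_force: 0.0
```

jog_arm:
  plan:
    - [50, [0, 0, -0.4], [0, 0, 0]]
    - [50, [0, 0, -0.8], [0, 0, 0]]
    - [50, [0, 0, -0.8], [0, 0, 0]]

```text
clock: 25.35
position: [559.2, -128.5, 254.0]
ee_rot: [0.735, -0.616, 0.218, 0.181]
contact_force: [-0.3, -0.3, -0.2]
gripper_width: 49.8
grasp_force: 0.0
```

```bash
python3 chk.py
```

```text
t 25.35 pos [ 559.2 -128.5  254. ] axes x [ 0.145 -0.827  0.543] z [ 0.098 -0.534 -0.84 ] F [-0.3 -0.3 -0.2] w 49.8
 blue [283.   183.79] [279, 179, 9, 10, 72]
 blue [286.42 220.34] [279, 214, 16, 13, 155]
```

jog_arm:
  plan:
    - [50, [0, 0, 0], [0, 0, 0]]
    - [50, [0, 0, 0], [0, 0, 0]]
    - [50, [0, 0, 0], [0, 0, 0]]
    - [50, [0, 0, 0], [0, 0, 0]]
    - [50, [0, 0, 0], [0, 0, 0]]
    - [50, [0, 0, 0], [0, 0, 0]]
    - [50, [0, 0, 0], [0, 0, 0]]
    - [50, [0, 0, 0], [0, 0, 0]]
    - [50, [0, 0, 0], [0, 0, 0]]
    - [50, [0, 0, 0], [0, 0, 0]]

```text
clock: 26.65
position: [557.8, -129.8, 251.8]
ee_rot: [0.735, -0.617, 0.216, 0.183]
contact_force: [0.0, 0.6, -0.6]
gripper_width: 50.0
grasp_force: 0.0
```

jog_arm:
  plan:
    - [50, [0, 0, 0], [0, 0, 0]]
    - [50, [0, 0, 0], [0, 0, 0]]
    - [50, [0, 0, 0], [0, 0, 0]]
    - [50, [0, 0, 0], [0, 0, 0]]
    - [50, [0, 0, 0], [0, 0, 0]]
    - [50, [0, 0, 0], [0, 0, 0]]
    - [50, [0, 0, 0], [0, 0, 0]]
    - [50, [0, 0, 0], [0, 0, 0]]

```text
clock: 27.65
position: [557.8, -129.8, 251.8]
ee_rot: [0.735, -0.617, 0.216, 0.183]
contact_force: [0.2, -0.1, -0.3]
gripper_width: 49.8
grasp_force: 0.0
```

```bash
python3 chk.py; python3 - <<'E'
from h import *
d=get_image("top");P=cloud(d);H=hsv(d);h,s=H[...,0],H[...,1];x,y,z=P[...,0],P[...,1],P[...,2]
Y=P[(h>45)&(h<80)&(s>90)&(z>145)&(z<320)&(y>0)&(x>500)]; print("lid deg",90+np.degrees(np.arctan(np.polyfit(Y[:,2],Y[:,0],1)[0])),len(Y))
m=(abs(x-572)<50)&(abs(y+219)<50)&(z>150)&(z<215);print("mouth",P[m].mean(0).round(1),P[m].max(0).round(1))
m=((h<8)|(h>172))&(s>120)&(x>400)&(x<500)&(y>80)&(y<180);print("tab",P[m].mean(0).round(1))
E
```

```text
t 27.65 pos [ 557.8 -129.8  251.8] axes x [ 0.146 -0.827  0.543] z [ 0.092 -0.535 -0.84 ] F [ 0.2 -0.1 -0.3] w 49.8
 blue [283.01 183.8 ] [279, 180, 9, 9, 70]
 blue [286.4  220.31] [279, 214, 16, 13, 156]
lid deg 104.31217194071002 685
mouth [ 573.  -215.7  185.5] [ 583.7 -206.4  193.3]
tab [nan nan nan]<stdin>:5: RuntimeWarning: Mean of empty slice.
  ret = um.true_divide(
```

The cylinder has not moved in over 2 s, with its mouth at about (573,-216), upright and central on the pan. The lid is open at 104°, and the hasp was seen hanging down the front.

```bash
python3 -c "
from bench import *
print(job_done())"
```

```text
the job is handed in; nothing more can be done
None
```

The job is handed in at about 28 s on the clock: hasp hanging down the front, lid standing open at about 104°, and the blue-footed cylinder upright and still at the middle of the balance pan; nothing else was moved, though my first try at the hasp slipped off its tab.

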